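Load the cassette imager and hold its enabling button at half travel

ROBOT

A 7-joint arm with a two-finger parallel gripper is mounted at the origin on the work surface. World frame = base frame: x ahead of the robot, y to its left, z up, the work surface at z = 0. Lengths are in mm, angles in degrees, forces in N, time in s.
With the tool pointing down it reaches from about 425 to 1025 mm from the base axis. Payload 3.6 kg.
Tool frame: the origin (TCP) lies at the centre of the arm's flange, where the gripper is bolted on; the fingertips stand 173 mm ahead of it and the grasp point (between the pads) lies 155 mm ahead of it; z points along the fingers, x is the direction in which the jaws open and shut, and the axes are right-handed (so a half turn about z gives the same grasp; the last joint's range is limited). The gripper opens to 85 mm and grips with 20 to 120 N. Pads are 22 mm wide; open, the fingers measure 114 mm over their backs; the gripper's body (76 mm by 85 mm) begins 54 mm behind the grasp point. The pads swing forward as they close: fully open they stand 13 mm farther back than shut.
Start: joints at [58.7, 33.873, 2.773, 92.16, -1.908, 54.013, -1.931], TCP at [317.183, -651.939, 404.702] pointing down, gripper open.
Joint ranges: [-153.93, 153.93], [-27.13, 128.08], [-72.61, 78.16], [10.71, 143.7], [-87.88, 267.88], [4.46, 118.87], [-176.78, 176.78]. Speed limits (degrees/s): [147.25, 147.25, 180, 180, 180, 180, 180].

INTERFACE

Orientations are given as [roll, pitch, yaw] about the fixed x, y, z axes, in that order (R = Rz(yaw) Ry(pitch) Rx(roll)).
In Python, from bench import robot gives the robot as it stands. The module is installed in compiled form; this text tells all that it offers.
- The arm moves only by the tool move_arm, never from a script. Its argument "rows" is a list of rows, each an object of numbers: "fingers": the opening, from 0 (shut) to 1 (fully open); "dx", "dy", "dz": the shift along the tool's x, y, z in m; "ax", "ay", "az": the turn, a rotation vector about the tool's x, y, z in degrees. In form: [{"fingers": .., "dx": .., "dy": .., "dz": .., "ax": .., "ay": .., "az": ..}, ...]. A call has 1 to 5 rows; each row is the pose to reach, as a shift and turn from the pose commanded when the call began, along the tool's axes at that moment; what a row does not reach only later rows make up. A row lasts 1/10 s, in which the tool goes at most 50 mm and 8.59 degrees, less where a joint would pass 70% of its speed; a pose out of reach is approached as far as the arm can. A call with a gripper value outside its range is refused whole. The fingers move at their own pace and stop on an object; "grip_force" is the grip in N (left out, the last holds). Time passes only in rows, so rows that repeat a pose let the fingers close. It gives the time, the measured TCP pose, the force and the opening at its end, in the units of the state.
- robot.get_obs(): the state, without advancing time (a new reading comes with each control period).
- robot.camera(name): name is "side" or "top"; returns a dict with "img" (480x640x3 uint8, red, green, blue), "z_map" (480x640 float32, mm along the optical axis (not along the pixel's ray), 0 where there is no reading), "vfov" (degrees; the focal length in pixels is half the picture's height over the tangent of half this angle, whatever the lens; pixels are square), "cx", "cy" (the principal point, pixels), "world_from_camera" (4x4, takes a point from camera to world coordinates). Camera axes: x right, y down, z forward; pixel columns grow to the right and rows downward; lengths in mm; the calibration is good to about 2 mm. A picture is of the moment at which its call begins.
- robot.finish_job(): hands the job in, once; it reports no verdict.
The state is a dict: "t": time; "joint_positions": joint angles; "qvel": joint speeds; "joint_efforts": joint torques, N m; "tool_pos": TCP position; "ee_rot": TCP orientation; "wrist_force": force on the tool from outside, world axes, zero at the start; "moment": the same for the moment, N m; "width": finger opening in mm.
Only numpy, scipy, OpenCV 4.12 (cv2) and the standard library are available. Lean on these libraries where they do the work, as an engineer would, in place of code of your own. Each camera call takes 0.05 s, during which the arm holds its last target. There are 200 camera calls.

TASK

Lay the blue 24-well cassette flat in the pocket of the imager's stage, then push the stage fully home under the hood by its orange tab, and then press the yellow enabling button on the console and keep it held at half its travel (8 mm down), never pressing it to the bottom: the scan only runs while it is held there, so finish while still holding it. Leave the tan used cassette, the jar and the tip box where they are.

Things in the scene. Friction and masses are not known exactly. Their poses are not given: they have to be found in the camera images.
- cassette_center (a point): centre (half-way up) of the blue 24-well cassette, a loose rigid block 54 mm (its x) by 96 mm (its y) by 22 mm high (z up), about 90 g, lying flat on the table at the start; grasp it across the 54 mm. It looks the same after a half turn.
- nest (a point): centre of the floor of the black-rimmed, aluminium-floored pocket on the imager's sliding stage; axes: y is the direction in which the stage slides home, z up. Pocket 60 mm (x) by 102 mm (y); rim 6 mm wide, 5 mm high; floor 55 mm above the table. The cassette goes in with its 96 mm along y; seated, its centre is 11 mm above this point. The imager's deck around it is 220 mm wide (x), its top 10 mm below the pocket floor.
- hood (a point): middle of the lower front edge of the imager's dark fixed hood, 105 mm above the table; axes as the nest. From here the hood reaches 190 mm across (x, centred), 120 mm up and 95 mm back (+y), where the tower, 220 mm wide and 250 mm high, stands. The nest is 114 mm in front of this (-y) when the stage is fully out, 4 mm when home: about half the cassette then lies under the hood.
- stage_tab (a point): centre of the outer (-y) face of the orange upright tab on the stage, at nest x 0, y -69 mm, z +11 mm, axes as the nest; the tab is 50 mm wide in x, 10 mm thick in y, 22 mm high (top 77 mm above the table). Push it along +y; the deck in front of it is 45 mm high and ends about 20 mm before the tab's face when the stage is fully out.
- stage (a joint): travel of the imager's stage in m: 0 fully out (cassette can be loaded from above), 0.110 fully home at its end stop under the hood. It has about 2.5 N of friction and stays where it is left; it starts 0 to 30 mm in.
- enable_top (a point): centre of the top of the round yellow enabling button (36 mm diameter, upright, moves straight down), 73 mm above the table when not pressed, on a grey console 110 mm (x) by 100 mm (y) by 45 mm high; the button's black collar is 52 mm in diameter and ends 12 mm above the console.
- enable (a joint): how far the enabling button is pressed, in m: 0 released, 0.008 half travel, 0.016 bottomed out. Spring: about 3.6 N to start moving, 7.8 N at half travel, 12 N at the bottom; it pops up when let go.
- used_center (a point): centre of a used cassette, same shape as the blue one but tan brown; leave it alone. It and the blue one may swap places.
- jar: amber jar, 52 mm diameter, 75 mm high, origin at the centre of its underside; leave it alone
- tip_box: green and clear pipette-tip box 85 x 125 x 56 mm high, origin at the centre of its underside; leave it alone
Mind the look-alikes: they are no part of the job. What is shaped like the part that bears enable_top but pink or red is not meant.

How it is judged (in metres and radians):
On the way, in this order (a step that is already met when the one before it is completed fails the run):
1. the blue cassette lies flat in the stage's pocket, the stage still out (x of cassette_center in the frame of nest between -0.006 and 0.006 m and y of cassette_center in the frame of nest between -0.006 and 0.006 m and z of cassette_center in the frame of nest between 0.008 and 0.0135 m and angle between the y axis of cassette_center and the y axis of nest, either way round below 0.1 rad and angle between cassette_center's own z axis and vertical below 0.06 rad and value of joint stage below 0.07 m), for 0.2 s.
2. the stage is fully home with the cassette in its pocket (x of cassette_center in the frame of nest between -0.006 and 0.006 m and y of cassette_center in the frame of nest between -0.006 and 0.006 m and z of cassette_center in the frame of nest between 0.008 and 0.0135 m and angle between the y axis of cassette_center and the y axis of nest, either way round below 0.1 rad and angle between cassette_center's own z axis and vertical below 0.06 rad and value of joint stage above 0.107 m), for 0.2 s.
3. the enabling button is held near half travel (all of step 2 and value of joint enable between 0.0055 and 0.0105 m), for 0.5 s.
At the end, for the whole second after the job is handed in: The enabling button is still held 5.5 to 10.5 mm down, the stage is within 3 mm of its home stop, the blue cassette lies flat in the pocket (within 6 mm and 0.1 rad of its centre), and the used cassette, jar and tip box are within 30 mm of where they began (all of step 3 and contact force between the fingers and enable above 2 N and distance of each of used_center, jar, tip_box from where it was at the start of the episode below 0.03 m); the arm keeps its last pose, push and grip.
It fails at once if the enabling button is pressed to the bottom (over 14.5 mm) (value of joint enable above 0.0145 m).
It fails at once if the used cassette, the jar or the tip box is moved over 30 mm (distance of any of used_center, jar, tip_box from where it was at the start of the episode above 0.03 m).
It also fails if it takes over 51 s, if anything falls off the work surface, if the arm or the gripper's body presses on something with over 40 N, if the wrist force passes 120 N, or if a joint passes its speed limit or range.

## Working session

There is one attempt and no reset: what is moved stays moved. The work goes in short steps, Python scripts to look and compute and a tool call to move; the robot and the scene stay as the last step left them, time stands still between calls to the robot, and variables do not carry over. Pictures are saved under pics/ and viewed, about 8 in all and at most 12, crops included, and the job is handed in when it is done.

Besides the shell and the picture viewer there is one more tool, called as a command line: name --argument value ..., lists and objects as JSON in quotes. move_arm: Moves the arm, as the interface text tells. Its arguments: {"type":"object","properties":{"rows":{"type":"array"},"grip_force":{"type":"number"}},"required":["rows"]}

```bash
mkdir -p pics; cat > h.py <<'E'
import numpy as np, cv2
from bench import robot
def cam(n):
    c=robot.camera(n); c['f']=240/np.tan(np.radians(c['vfov'])/2); return c
def save(c,f): cv2.imwrite(f,c['img'][:,:,::-1])
def ray(c,u,v,h):
    T=c['world_from_camera']; d=T[:3,:3]@np.array([(u-c['cx'])/c['f'],(v-c['cy'])/c['f'],1.]); o=T[:3,3]
    return o+d*(h-o[2])/d[2]
def cloud(c):
    v,u=np.mgrid[:480,:640]; z=c['z_map']
    P=np.stack([(u-c['cx'])/c['f']*z,(v-c['cy'])/c['f']*z,z],-1); T=c['world_from_camera']
    return P@T[:3,:3].T+T[:3,3]
E
python3 - <<'E'
from h import *
o=robot.get_obs(); print({k:np.round(v,3) for k,v in o.items()})
for n in('top','side'):
    c=cam(n); save(c,f'pics/{n}0.png'); np.savez(f'{n}0.npz',**{k:v for k,v in c.items()}); print(n,c['f'],c['cx'],c['cy'],np.round(c['world_from_camera'],3).tolist())
E
```

```text
{'t': np.float64(0.0), 'joint_positions': array([58.699, 33.925,  2.767, 92.236, -1.906, 54.012, -1.93 ]), 'qvel': array([ 0.131,  0.02 ,  0.008, -0.029,  0.05 , -0.001,  0.022]), 'joint_efforts': array([-0.0000e+00, -5.4870e+01,  1.5460e+00, -1.9812e+01,  9.0000e-03,
        9.0000e-03, -0.0000e+00]), 'tool_pos': array([ 317.017, -651.527,  403.55 ]), 'ee_rot': array([ 1.79992e+02,  1.27000e-01, -6.40490e+01]), 'wrist_force': array([-0.11 ,  0.765,  0.82 ]), 'moment': array([ 0.022, -0.037, -0.045]), 'width': np.float64(85.339)}
top 568.8005006049237 326.0080950337125 240.80854124289866 [[-0.002, -0.987, 0.161, 413.496], [-1.0, -0.001, -0.019, -132.775], [0.019, -0.161, -0.987, 1303.009], [0.0, 0.0, 0.0, 1.0]]
side 450.44248592632056 318.0531919294309 251.89051698936288 [[-0.973, -0.159, 0.165, 445.239], [-0.229, 0.645, -0.729, 574.178], [0.01, -0.748, -0.664, 757.238], [0.0, 0.0, 0.0, 1.0]]
```

View pics/top0.png

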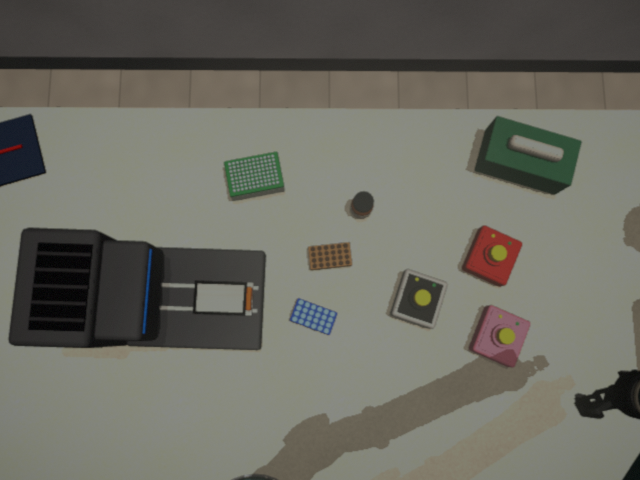

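View pics/side0.png

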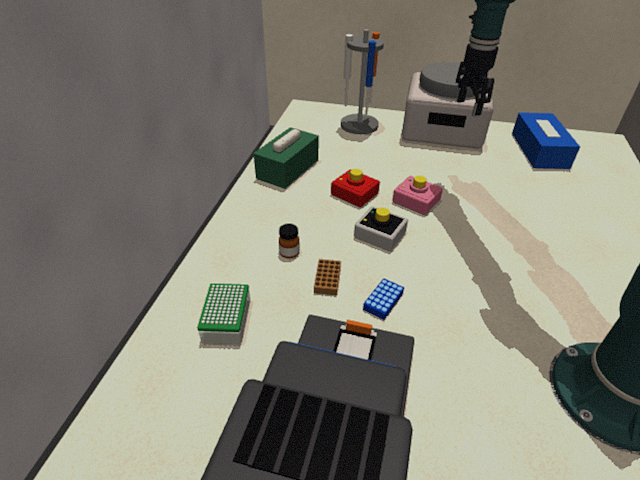

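The top view shows the blue cassette at (314,316), the tan one at (330,256), the pocket at (220,298), the orange tab at (249,298) and the grey console's yellow button at (423,298). The red and pink consoles are the look-alikes. The side view agrees.

```bash
cat > m.py <<'E'
from h import *
def blob(c,lo,hi,roi,close=5):
    hsv=cv2.cvtColor(c['img'],cv2.COLOR_RGB2HSV); m=cv2.inRange(hsv,lo,hi)
    k=np.zeros_like(m); x0,y0,x1,y1=roi; k[y0:y1,x0:x1]=255; m&=k
    m=cv2.morphologyEx(m,cv2.MORPH_CLOSE,np.ones((close,close),np.uint8))
    cs,_=cv2.findContours(m,cv2.RETR_EXTERNAL,cv2.CHAIN_APPROX_NONE); return max(cs,key=cv2.contourArea)
def rect(c,cnt,h):
    P=np.array([ray(c,u,v,h)[:2] for u,v in cnt[:,0].astype(float)],np.float32)
    (x,y),(w,l),a=cv2.minAreaRect(P)
    if w>l: w,l,a=l,w,a+90   # a+90: direction of long axis
    return np.round([x,y,w,l,(a+90)%180],1)
E
python3 - <<'E'
from m import *
R={'top':dict(blue=(280,285,350,345),nest=(185,275,246,322),tab=(240,280,262,316),btn=(405,280,440,315)),
   'side':dict(blue=(350,265,415,325),nest=(330,325,380,360),tab=(340,315,380,340),btn=(368,200,395,225))}
B={'blue':((100,90,50),(125,255,255),22),'nest':((0,0,120),(179,60,255),55),'tab':((3,130,80),(16,255,255),77),'btn':((22,120,80),(36,255,255),73)}
for n in R:
    c=dict(np.load(n+'0.npz')); pc=cloud(c)
    for k in R[n]:
        lo,hi,h=B[k]; t=blob(c,lo,hi,R[n][k]); print(n,k,rect(c,t,h),'area',cv2.contourArea(t),'bb',cv2.boundingRect(t), end=' ')
        m=np.zeros((480,640),np.uint8); cv2.drawContours(m,[t],-1,255,-1); p=pc[(m>0)&(c['z_map']>0)]; print('cloud',np.round(np.median(p,0),1))
    if n=='top':
        # deck edges
        for z0,z1 in((35,52),(215,235),(240,260)):
            q=(pc[...,2]>z0)&(pc[...,2]<z1)&(np.arange(640)[None]<275)&(np.arange(480)[:,None]>220)
            r=cv2.minAreaRect(pc[q][:,:2].astype(np.float32)); print(z0,r,q.sum())
c=dict(np.load('top0.npz'));a=cv2.resize(c['img'][220:360,180:460,::-1],None,fx=2.8,fy=2.8,interpolation=cv2.INTER_CUBIC);cv2.imwrite('pics/crop0.png',a)
E
```

```text
top blue [ 452.2 -128.2   51.8   93.6   69.7] area 895.5 bb (290, 299, 47, 36) cloud [ 452.4 -128.1   22.7]
top nest [492.1  89.2  56.7 126.8  88.1] area 1134.5 bb (185, 284, 59, 28) cloud [492.8  76.6  55.5]
top tab [489.5  10.   10.7  47.1   1.1] area 90.0 bb (246, 287, 6, 23) cloud [490.1  10.7  76.8]
top btn [ 490.8 -364.5   34.2   34.7   44.2] area 199.5 bb (414, 289, 17, 17) cloud [ 490.9 -363.5   77.4]
35 ((494.38970947265625, 133.00025939941406), (300.5624694824219, 220.36390686035156), 88.04853820800781) 8517
215 ((476.63916015625, 245.22213745117188), (153.8974609375, 250.2406768798828), 66.55657196044922) 5023
240 ((501.4078369140625, 346.0076599121094), (149.71060180664062, 219.2300567626953), 87.87771606445312) 9513
side blue [ 452.9 -119.4   57.6  109.2   69.4] area 887.0 bb (363, 279, 41, 41) cloud [ 453.2 -116.6   22.3]
side nest [489.6  29.2  74.8  86.7  88. ] area 708.5 bb (336, 325, 44, 35) cloud [489.3  44.8  55.4]
side tab [490.2  18.9  22.7  48.8 178.1] area 205.5 bb (346, 320, 26, 14) cloud [490.3  14.   71.5]
side btn [ 489.7 -355.5   33.    56.4   97.8] area 142.5 bb (376, 208, 14, 14) cloud [ 490.9 -353.9   75.5]
```

View pics/crop0.png

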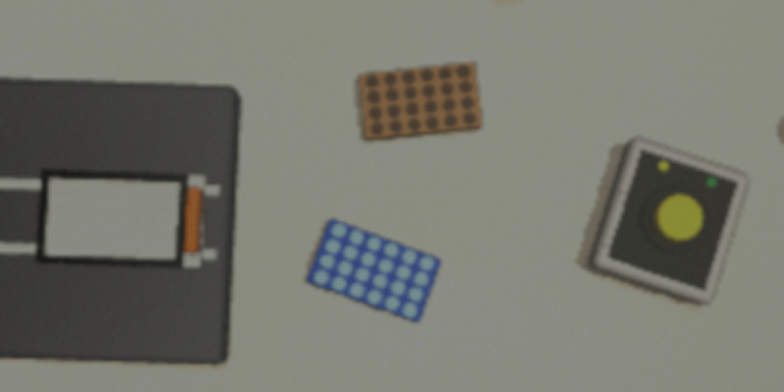

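```bash
cat > go.py <<'E'
import sys
from h import *
from scipy.spatial.transform import Rotation as R
x,y,z,yaw=map(float,sys.argv[1:5]); o=robot.get_obs()
A=R.from_euler('xyz',o['ee_rot'],degrees=True); B=R.from_euler('xyz',[180,0,yaw],degrees=True)
print('t',o['t'],np.round(o['tool_pos'],1),np.round(o['ee_rot'],2),'F',np.round(o['wrist_force'],1),'w',round(float(o['width']),1))
print('d',np.round(A.inv().apply(np.array([x,y,z])-o['tool_pos'])/1000,4),'a',np.round((A.inv()*B).as_rotvec(degrees=True),2))
E
python3 go.py 452.3 -128.2 260 -20.3
python3 - <<'E'
from m import *
c=dict(np.load('top0.npz'))
t=blob(c,(0,0,110),(179,60,255),(196,282,246,315),1); print(rect(c,t,55),cv2.boundingRect(t))
pc=cloud(c)
g=cv2.cvtColor(c['img'],cv2.COLOR_RGB2GRAY); print(g[298,186:256]); print(g[276:322,220])
# subpixel edges of floor vs dark rim along rows and cols
def edges(p):
    p=p.astype(float); d=np.diff(p); r=[]
    for s in(1,-1):
        i=np.argmax(s*d); w=np.clip(s*d[max(i-2,0):i+3],0,None); r.append((w*(np.arange(max(i-2,0),max(i-2,0)+len(w))+.5)).sum()/w.sum())
    return r
L=[];Rr=[];T=[];B=[]
for v in range(288,311):
    e=edges(g[v,190:246]); L.append(ray(c,190+e[0],v,55)); Rr.append(ray(c,190+e[1],v,55))
for u in range(202,240):
    e=edges(g[276:322,u]); T.append(ray(c,u,276+e[0],55)); B.append(ray(c,u,276+e[1],55))
for n,q in zip('LRTB',(L,Rr,T,B)):
    q=np.array(q)[:,:2].astype(np.float32); print(n,np.round(np.median(q,0),1),np.round(cv2.fitLine(q,cv2.DIST_HUBER,0,.01,.01).ravel(),3))
E
```

```text
t 0.1 [ 317.  -651.6  403.6] [ 1.7999e+02  1.2000e-01 -6.4050e+01] F [ 0.4 -0.9  0.8] w 85.4
d [-0.4111 -0.3507  0.1444] a [-4.000e-02  1.100e-01 -4.375e+01]
[491.9  75.1  58.3 100.   87.7] (196, 284, 48, 28)
[ 57  56  55  55  56  57  55  45  26  37  81 120 135 136 136 136 136 136
 137 137 137 137 137 137 137 136 137 136 137 137 137 135 136 136 136 137
 137 136 137 137 137 137 136 137 137 137 137 137 136 137 138 137 137 136
 136 138 134 107  51  44  71  90  95  95  82  74  73  64  67  67]
[ 62  61  60  61  59  44  32  48 104 130 136 137 136 137 136 137 137 137
 136 136 136 137 136 137 137 136 137 136 137 137 136 137 137 136 134 111
  65  37  37  54  60  62  62  61  63  62]
L [488.7 126.5] [ 1.00000e+00 -3.10000e-02  4.88738e+02  1.26444e+02]
R [488.6  24.1] [ 9.99000e-01 -4.20000e-02  4.93401e+02  2.43940e+01]
T [522.   74.3] [3.50000e-02 9.99000e-01 5.21691e+02 7.42630e+01]
B [461.5  72.6] [3.50000e-02 9.99000e-01 4.61386e+02 7.26100e+01]
```

move_arm --rows '[{"fingers": 1, "dx": -0.036, "dy": -0.03, "dz": 0}, {"fingers": 1, "dx": -0.074, "dy": -0.063, "dz": 0}, {"fingers": 1, "dx": -0.112, "dy": -0.096, "dz": 0}, {"fingers": 1, "dx": -0.15, "dy": -0.128, "dz": 0}, {"fingers": 1, "dx": -0.187, "dy": -0.16, "dz": 0}]'

```text
validation failed for argument at $.ro...
```

move_arm --rows '[{"fingers": 1, "dx": -0.038, "dy": -0.032, "dz": 0.01, "az": -8}, {"fingers": 1, "dx": -0.075, "dy": -0.064, "dz": 0.02, "az": -16}, {"fingers": 1, "dx": -0.112, "dy": -0.096, "dz": 0.04, "az": -24}, {"fingers": 1, "dx": -0.15, "dy": -0.128, "dz": 0.06, "az": -32}, {"fingers": 1, "dx": -0.187, "dy": -0.16, "dz": 0.08, "az": -40}]'

```text
validation failed for argument at $.ro...
```

```bash
python3 go.py 452.3 -128.2 240 -20.3
```

```text
t 0.1 [ 317.  -651.6  403.6] [ 1.7999e+02  1.2000e-01 -6.4050e+01] F [ 0.4 -0.9  0.8] w 85.4
d [-0.4111 -0.3507  0.1644] a [-4.000e-02  1.100e-01 -4.375e+01]
```

move_arm --rows '[{"fingers": 1, "dx": -0.036, "dy": -0.03, "dz": 0, "ax": 0, "ay": 0, "az": 0}, {"fingers": 1, "dx": -0.074, "dy": -0.063, "dz": 0, "ax": 0, "ay": 0, "az": 0}, {"fingers": 1, "dx": -0.112, "dy": -0.096, "dz": 0, "ax": 0, "ay": 0, "az": 0}, {"fingers": 1, "dx": -0.15, "dy": -0.128, "dz": 0, "ax": 0, "ay": 0, "az": 0}, {"fingers": 1, "dx": -0.187, "dy": -0.16, "dz": 0, "ax": 0, "ay": 0, "az": 0}]'

```text
t: 0.6
tool_pos: [379.3, -411.6, 404.4]
ee_rot: [180.0, 0.0, -64.1]
wrist_force: [1.2, -0.1, 0.2]
width: 85.4
```

```bash
python3 go.py 452.3 -128.2 240 -20.3
```

```text
t 0.6 [ 379.3 -411.6  404.4] [ 1.800e+02  5.000e-02 -6.406e+01] F [ 1.2 -0.1  0.2] w 85.4
d [-0.2228 -0.1896  0.1645] a [-1.000e-02  5.000e-02 -4.376e+01]
```

move_arm --rows '[{"fingers": 1, "dx": -0.036, "dy": -0.03, "dz": 0.01, "ax": 0, "ay": 0, "az": -8}, {"fingers": 1, "dx": -0.072, "dy": -0.06, "dz": 0.02, "ax": 0, "ay": 0, "az": -16}, {"fingers": 1, "dx": -0.108, "dy": -0.091, "dz": 0.035, "ax": 0, "ay": 0, "az": -24}, {"fingers": 1, "dx": -0.144, "dy": -0.122, "dz": 0.05, "ax": 0, "ay": 0, "az": -32}, {"fingers": 1, "dx": -0.18, "dy": -0.152, "dz": 0.06, "ax": 0, "ay": 0, "az": -40}]'

```text
t: 1.1
tool_pos: [437.0, -183.5, 343.9]
ee_rot: [-180.0, 0.0, -23.7]
wrist_force: [1.7, -0.0, 0.2]
width: 85.4
```

```bash
python3 go.py 452.3 -128.2 220 -20.3
```

```text
t 1.1 [ 437.  -183.5  343.9] [-1.7999e+02  5.0000e-02 -2.3740e+01] F [ 1.7 -0.   0.2] w 85.4
d [-0.0081 -0.0568  0.1239] a [-0.01  0.05 -3.44]
```

move_arm --rows '[{"fingers": 1, "dx": -0.003, "dy": -0.025, "dz": 0.03, "ax": 0, "ay": 0, "az": -2}, {"fingers": 1, "dx": -0.006, "dy": -0.045, "dz": 0.065, "ax": 0, "ay": 0, "az": -3.4}, {"fingers": 1, "dx": -0.0081, "dy": -0.0568, "dz": 0.1, "ax": 0, "ay": 0, "az": -3.4}, {"fingers": 1, "dx": -0.0081, "dy": -0.0568, "dz": 0.12, "ax": 0, "ay": 0, "az": -3.4}, {"fingers": 1, "dx": -0.0081, "dy": -0.0568, "dz": 0.124, "ax": 0, "ay": 0, "az": -3.4}]'

```text
t: 1.6
tool_pos: [452.3, -129.4, 218.5]
ee_rot: [180.0, 0.3, -20.6]
wrist_force: [0.1, -1.1, 0.5]
width: 85.5
```

```bash
python3 go.py 452.3 -128.2 177 -20.3; python3 - <<'E'
from h import *
t=cam('top');s=cam('side'); a=t['img'][250:350,240:380,::-1]; b=s['img'][210:330,310:450,::-1]
A=cv2.resize(a,None,fx=4,fy=4,interpolation=2); B=cv2.resize(b[:100],None,fx=4,fy=4,interpolation=2)
cv2.imwrite('pics/g1.png',cv2.resize(np.hstack([A,B]),(800,286)))
E
```

```text
t 1.6 [ 452.3 -129.4  218.5] [179.96   0.28 -20.55] F [ 0.1 -1.1  0.5] w 85.5
d [-0.0002 -0.0011  0.0415] a [ 0.04  0.28 -0.25]
```

View pics/g1.png

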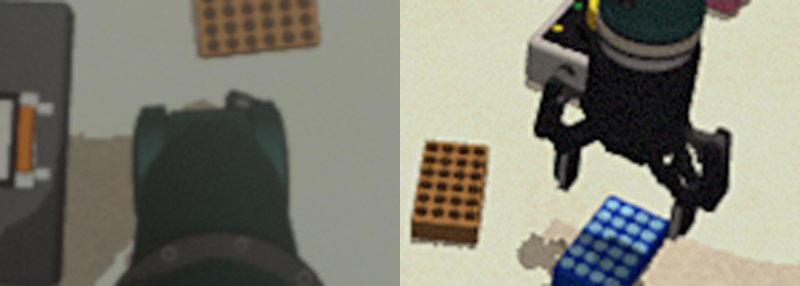

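The gripper hides the cassette from above. In the side view (crop px 640,210) its fingers straddle the blue cassette across the 54 mm, so I descend and grip.

move_arm --rows '[{"fingers": 1, "dx": 0, "dy": -0.0005, "dz": 0.015, "ax": 0, "ay": 0, "az": 0}, {"fingers": 1, "dx": 0, "dy": -0.0005, "dz": 0.03, "ax": 0, "ay": 0, "az": 0}, {"fingers": 1, "dx": 0, "dy": -0.0005, "dz": 0.0415, "ax": 0, "ay": 0, "az": 0}, {"fingers": 1, "dx": 0, "dy": -0.0005, "dz": 0.0415, "ax": 0, "ay": 0, "az": 0}, {"fingers": 0.5, "dx": 0, "dy": -0.0005, "dz": 0.0415, "ax": 0, "ay": 0, "az": 0}]' --grip_force 40

```text
t: 2.2
tool_pos: [453.2, -130.1, 179.7]
ee_rot: [180.0, -0.0, -20.7]
wrist_force: [0.8, 0.6, 0.0]
width: 73.3
```

move_arm --rows '[{"fingers": 0.5, "dx": 0, "dy": 0, "dz": 0, "ax": 0, "ay": 0, "az": 0}, {"fingers": 0.4, "dx": 0, "dy": 0, "dz": 0, "ax": 0, "ay": 0, "az": 0}, {"fingers": 0.4, "dx": 0, "dy": 0, "dz": 0, "ax": 0, "ay": 0, "az": 0}, {"fingers": 0.4, "dx": 0, "dy": 0, "dz": 0, "ax": 0, "ay": 0, "az": 0}, {"fingers": 0.4, "dx": 0, "dy": 0, "dz": 0, "ax": 0, "ay": 0, "az": 0}]' --grip_force 40

```text
t: 2.7
tool_pos: [453.3, -129.9, 180.1]
ee_rot: [-180.0, -0.1, -20.7]
wrist_force: [-0.2, -0.1, 6.7]
width: 53.4
```

```bash
python3 go.py 452.3 -128.2 300 -1.95
```

```text
t 2.7 [ 453.3 -129.9  180.1] [-1.800e+02 -8.000e-02 -2.066e+01] F [-0.2 -0.1  6.7] w 53.4
d [-0.0014 -0.0013 -0.1199] a [ 1.000e-02 -8.000e-02 -1.871e+01]
```

move_arm --rows '[{"fingers": 0.4, "dx": 0, "dy": 0, "dz": -0.01, "ax": 0, "ay": 0, "az": 0}, {"fingers": 0.4, "dx": 0, "dy": 0, "dz": -0.035, "ax": 0, "ay": 0, "az": -2}, {"fingers": 0.4, "dx": 0, "dy": 0, "dz": -0.07, "ax": 0, "ay": 0, "az": -8}, {"fingers": 0.4, "dx": 0, "dy": 0, "dz": -0.095, "ax": 0, "ay": 0, "az": -14}, {"fingers": 0.4, "dx": 0, "dy": 0, "dz": -0.11, "ax": 0, "ay": 0, "az": -18.7}]'

```text
t: 3.2
tool_pos: [453.1, -129.9, 291.8]
ee_rot: [179.9, -0.2, -1.7]
wrist_force: [0.7, -0.4, -0.4]
width: 52.9
```

```bash
python3 go.py 491.9 74.1 285 -1.95
```

```text
t 3.2 [ 453.1 -129.9  291.8] [ 1.7993e+02 -1.7000e-01 -1.7500e+00] F [ 0.7 -0.4 -0.4] w 52.9
d [ 0.0325 -0.2051  0.0067] a [ 0.07 -0.17  0.2 ]
```

move_arm --rows '[{"fingers": 0.4, "dx": 0.006, "dy": -0.035, "dz": 0, "ax": 0, "ay": 0, "az": 0}, {"fingers": 0.4, "dx": 0.014, "dy": -0.083, "dz": 0, "ax": 0, "ay": 0, "az": 0}, {"fingers": 0.4, "dx": 0.021, "dy": -0.13, "dz": 0, "ax": 0, "ay": 0, "az": 0.2}, {"fingers": 0.4, "dx": 0.028, "dy": -0.175, "dz": 0, "ax": 0, "ay": 0, "az": 0.2}, {"fingers": 0.4, "dx": 0.0325, "dy": -0.205, "dz": 0.005, "ax": 0, "ay": 0, "az": 0.2}]'

```text
t: 3.7
tool_pos: [493.0, 77.6, 285.6]
ee_rot: [-179.9, -0.2, -2.0]
wrist_force: [0.7, -0.4, -0.6]
width: 53.0
```

move_arm --rows '[{"fingers": 0.4, "dx": 0, "dy": 0, "dz": 0.01, "ax": 0, "ay": 0, "az": 0}, {"fingers": 0.4, "dx": 0, "dy": 0, "dz": 0.015, "ax": 0, "ay": 0, "az": 0}, {"fingers": 0.4, "dx": 0, "dy": 0, "dz": 0.015, "ax": 0, "ay": 0, "az": 0}]'

```text
t: 4.0
tool_pos: [491.7, 72.5, 268.6]
ee_rot: [179.9, 0.1, -2.2]
wrist_force: [-0.1, -0.6, -1.8]
width: 52.9
```

```bash
python3 go.py 491.9 74.1 245 -1.95; python3 - <<'E'
from h import *
t=cam('top');s=cam('side'); np.savez('s1.npz',**s); np.savez('t1.npz',**t); a=t['img'][250:350,170:310,::-1]; b=s['img'][270:370,290:430,::-1]
A=cv2.resize(a,None,fx=4,fy=4,interpolation=2); B=cv2.resize(b,None,fx=4,fy=4,interpolation=2)
cv2.imwrite('pics/g2.png',cv2.resize(np.vstack([A,B]),(560,800))[200:])
E
```

```text
t 4.0 [491.7  72.5 268.6] [ 1.7989e+02  1.5000e-01 -2.2500e+00] F [-0.1 -0.6 -1.8] w 52.9
d [ 0.0002 -0.0016  0.0236] a [ 0.11  0.15 -0.3 ]
```

View pics/g2.png

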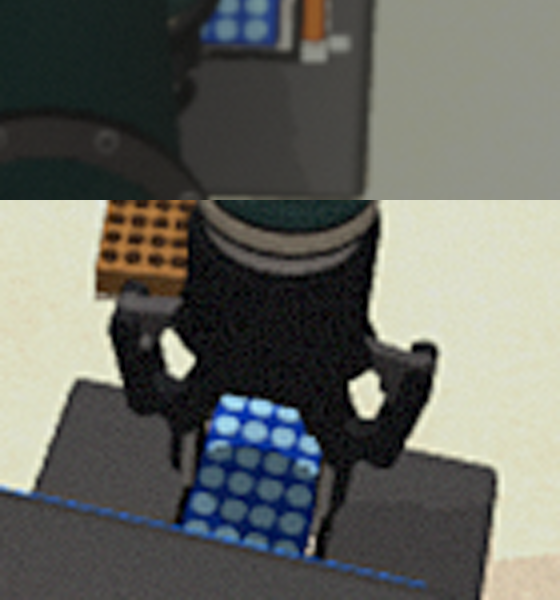

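```bash
python3 - <<'E'
from h import *
for n,roi in(('t1',(200,260,270,330)),('s1',(330,320,380,352))):
    c=dict(np.load(n+'.npz')); pc=cloud(c); hsv=cv2.cvtColor(c['img'],cv2.COLOR_RGB2HSV)
    m=cv2.inRange(hsv,(92,50,50),(125,255,255)); k=np.zeros_like(m); x0,y0,x1,y1=roi;k[y0:y1,x0:x1]=1; m=(m>0)&(k>0)&(c['z_map']>0)&(pc[...,2]>70)
    p=pc[m]; print(n,m.sum(),np.round(np.percentile(p,[1,10,50,90,99],axis=0),1).tolist())
    q=p[p[:,2]>np.median(p[:,2])-4]; A=np.c_[q[:,:2]-q[:,:2].mean(0),np.ones(len(q))]; s=np.linalg.lstsq(A,q[:,2],rcond=None)[0]; print('slope deg',np.degrees(s[:2]),'z',s[2])
    if n=='t1':
        vv,uu=np.nonzero(m)
        for v in range(vv.min(),vv.max()+1):
            r=uu[vv==v]
            if len(r)>3: print(v,r.min(),r.max(),np.round(ray(c,r.max()+.5,v,112)[:2],1))
E
```

```text
t1 424 [[462.4, 24.8, 105.8], [465.5, 27.7, 108.1], [485.2, 39.4, 111.4], [508.5, 52.4, 115.8], [514.4, 60.5, 239.7]]
slope deg [-12.7333947  -23.47471211] z 121.42390126800119
285 225 239 [514.3  25.2]
286 225 239 [512.2  25.1]
287 225 240 [510.1  23. ]
288 226 240 [508.  23.]
289 226 240 [506.   22.9]
290 226 240 [503.9  22.9]
291 226 240 [501.8  22.8]
292 226 240 [499.7  22.8]
293 226 239 [497.6  24.8]
294 226 239 [495.5  24.8]
295 226 239 [493.5  24.7]
296 225 239 [491.4  24.7]
297 225 239 [489.3  24.6]
298 225 239 [487.2  24.6]
299 225 239 [485.2  24.5]
300 224 239 [483.1  24.5]
301 224 239 [481.   24.4]
302 223 239 [478.9  24.4]
303 223 239 [476.9  24.4]
304 222 239 [474.8  24.3]
305 221 239 [472.7  24.3]
306 220 239 [470.7  24.2]
307 220 239 [468.6  24.2]
308 220 239 [466.5  24.1]
309 220 239 [464.5  24.1]
310 220 238 [462.4  26.1]
s1 897 [[464.9, 34.3, 108.6], [471.3, 43.6, 109.8], [492.9, 72.6, 111.3], [512.2, 98.1, 112.8], [516.5, 106.9, 138.2]]
slope deg [2.02756363 9.95033033] z 112.18978529828405
```

move_arm --rows '[{"fingers": 0.4, "dx": 0.0003, "dy": -0.0022, "dz": 0.008, "ax": 0, "ay": 0, "az": -0.3}, {"fingers": 0.4, "dx": 0.0003, "dy": -0.0022, "dz": 0.016, "ax": 0, "ay": 0, "az": -0.3}, {"fingers": 0.4, "dx": 0.0003, "dy": -0.0022, "dz": 0.022, "ax": 0, "ay": 0, "az": -0.3}, {"fingers": 0.4, "dx": 0.0003, "dy": -0.0022, "dz": 0.022, "ax": 0, "ay": 0, "az": -0.3}, {"fingers": 0.4, "dx": 0.0003, "dy": -0.0022, "dz": 0.022, "ax": 0, "ay": 0, "az": -0.3}]'

```text
t: 4.6
tool_pos: [492.9, 76.2, 246.8]
ee_rot: [180.0, 0.0, -1.9]
wrist_force: [1.3, 1.0, -1.7]
width: 52.9
```

```bash
python3 go.py 492 74.8 236 -1.95
```

```text
t 4.6 [492.9  76.2 246.8] [ 1.7999e+02  4.0000e-02 -1.8500e+00] F [ 1.3  1.  -1.7] w 52.9
d [-0.0008  0.0014  0.0108] a [0.01 0.04 0.1 ]
```

move_arm --rows '[{"fingers": 0.4, "dx": -0.0008, "dy": 0.0012, "dz": 0.002, "ax": 0, "ay": 0, "az": 0}, {"fingers": 0.4, "dx": -0.0008, "dy": 0.0012, "dz": 0.004, "ax": 0, "ay": 0, "az": 0}, {"fingers": 0.4, "dx": -0.0008, "dy": 0.0012, "dz": 0.005, "ax": 0, "ay": 0, "az": 0}, {"fingers": 0.4, "dx": -0.0008, "dy": 0.0012, "dz": 0.005, "ax": 0, "ay": 0, "az": 0}, {"fingers": 0.4, "dx": -0.0008, "dy": 0.0012, "dz": 0.005, "ax": 0, "ay": 0, "az": 0}]'

```text
t: 5.1
tool_pos: [492.1, 75.0, 242.2]
ee_rot: [-180.0, -0.0, -1.8]
wrist_force: [-0.1, -0.6, -0.6]
width: 53.0
```

```bash
python3 go.py 492 74.8 236 -1.95
```

```text
t 5.1 [492.1  75.  242.2] [-1.80e+02 -1.00e-02 -1.85e+00] F [-0.1 -0.6 -0.6] w 53.0
d [-0.0001  0.0003  0.0062] a [-0.   -0.01  0.1 ]
```

Lower gently and watch the force.

move_arm --rows '[{"fingers": 0.4, "dx": 0, "dy": 0, "dz": 0.002, "ax": 0, "ay": 0, "az": 0}, {"fingers": 0.4, "dx": 0, "dy": 0, "dz": 0.004, "ax": 0, "ay": 0, "az": 0}, {"fingers": 0.4, "dx": 0, "dy": 0, "dz": 0.0062, "ax": 0, "ay": 0, "az": 0}, {"fingers": 0.4, "dx": 0, "dy": 0, "dz": 0.0062, "ax": 0, "ay": 0, "az": 0}]'

```text
t: 5.5
tool_pos: [492.0, 75.0, 235.6]
ee_rot: [180.0, 0.0, -1.9]
wrist_force: [0.3, -0.3, -1.2]
width: 52.7
```

```bash
python3 go.py 492 74.8 235 -1.95
```

```text
t 5.5 [492.   75.  235.6] [ 1.7999e+02  4.0000e-02 -1.8500e+00] F [ 0.3 -0.3 -1.2] w 52.7
d [0.     0.0002 0.0006] a [0.01 0.04 0.1 ]
```

move_arm --rows '[{"fingers": 0.4, "dx": 0, "dy": 0, "dz": 0.001, "ax": 0, "ay": 0, "az": 0}, {"fingers": 0.4, "dx": 0, "dy": 0, "dz": 0.002, "ax": 0, "ay": 0, "az": 0}, {"fingers": 0.4, "dx": 0, "dy": 0, "dz": 0.002, "ax": 0, "ay": 0, "az": 0}]'

```text
t: 5.8
tool_pos: [492.0, 75.1, 235.1]
ee_rot: [180.0, -0.0, -1.9]
wrist_force: [-2.7, -1.9, 10.4]
width: 52.7
```

```bash
python3 go.py 492 74.8 235 -1.95;python3 - <<'E'
from h import *
c=cam('side'); np.savez('s2.npz',**c); pc=cloud(c); hsv=cv2.cvtColor(c['img'],cv2.COLOR_RGB2HSV)
m=(cv2.inRange(hsv,(92,50,50),(125,255,255))>0)&(c['z_map']>0)&(pc[...,2]>65)&(pc[...,2]<95)&(abs(pc[...,0]-492)<60)&(abs(pc[...,1]-75)<80)
p=pc[m]; print(m.sum(),np.round(np.percentile(p,[2,25,50,75,98],axis=0),1).tolist())
cv2.imwrite('pics/g3.png',cv2.resize(c['img'][290:370,310:410,::-1],None,fx=5,fy=5,interpolation=2))
E
```

```text
t 5.8 [492.   75.1 235.1] [ 1.7997e+02 -2.0000e-02 -1.8500e+00] F [-2.7 -1.9 10.4] w 52.7
d [-0.      0.0003  0.0001] a [ 0.03 -0.02  0.1 ]
565 [[466.6, 39.6, 75.0], [480.4, 53.7, 76.8], [492.5, 65.4, 77.6], [504.5, 76.0, 78.4], [516.6, 85.9, 80.1]]
```

View pics/g3.png

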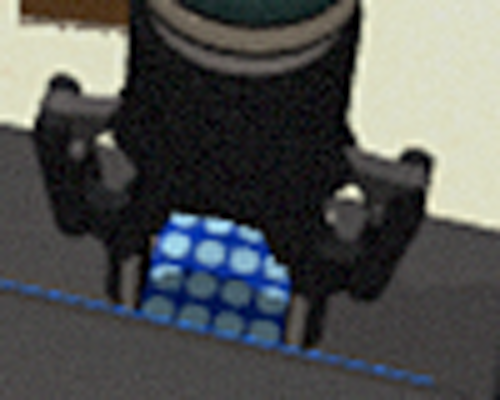

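The cassette top reads z≈77.5 and contact came exactly at the predicted seated height. I release it.

move_arm --rows '[{"fingers": 0.7, "dx": 0, "dy": 0, "dz": -0.001, "ax": 0, "ay": 0, "az": 0}, {"fingers": 1, "dx": 0, "dy": 0, "dz": -0.001, "ax": 0, "ay": 0, "az": 0}, {"fingers": 1, "dx": 0, "dy": 0, "dz": -0.001, "ax": 0, "ay": 0, "az": 0}, {"fingers": 1, "dx": 0, "dy": 0, "dz": -0.001, "ax": 0, "ay": 0, "az": 0}, {"fingers": 1, "dx": 0, "dy": 0, "dz": -0.003, "ax": 0, "ay": 0, "az": 0}]'

```text
t: 6.35
tool_pos: [492.0, 75.0, 236.7]
ee_rot: [180.0, 0.0, -1.9]
wrist_force: [-0.2, 0.1, 0.4]
width: 85.4
```

move_arm --rows '[{"fingers": 1, "dx": 0, "dy": 0, "dz": -0.01, "ax": 0, "ay": 0, "az": 0}, {"fingers": 1, "dx": 0, "dy": 0, "dz": -0.035, "ax": 0, "ay": 0, "az": 0}, {"fingers": 1, "dx": 0, "dy": 0.03, "dz": -0.07, "ax": 0, "ay": 0, "az": 0}, {"fingers": 0.5, "dx": 0, "dy": 0.075, "dz": -0.08, "ax": 0, "ay": 0, "az": 0}, {"fingers": 0, "dx": 0, "dy": 0.12, "dz": -0.08, "ax": 0, "ay": 0, "az": 0}]'

```text
t: 6.85
tool_pos: [489.1, -45.5, 319.8]
ee_rot: [-180.0, -0.3, -1.7]
wrist_force: [1.5, -0.8, -0.3]
width: 59.0
```

```bash
python3 go.py 489 -35 300 -1.95;python3 - <<'E'
from h import *
t=cam('top'); np.savez('t2.npz',**t)
s=cam('side'); np.savez('s2.npz',**s)
A=cv2.resize(t['img'][260:340,160:280,::-1],None,fx=5,fy=5,interpolation=2)
B=cv2.resize(s['img'][305:365,310:430,::-1],None,fx=5,fy=3.3,interpolation=2)
cv2.imwrite('pics/g4.png',np.vstack([A,B]))
E
```

```text
t 6.85 [489.1 -45.5 319.8] [-179.99   -0.32   -1.71] F [ 1.5 -0.8 -0.3] w 59.0
d [-0.0005 -0.0105  0.0198] a [-0.01 -0.32  0.24]
```

View pics/g4.png

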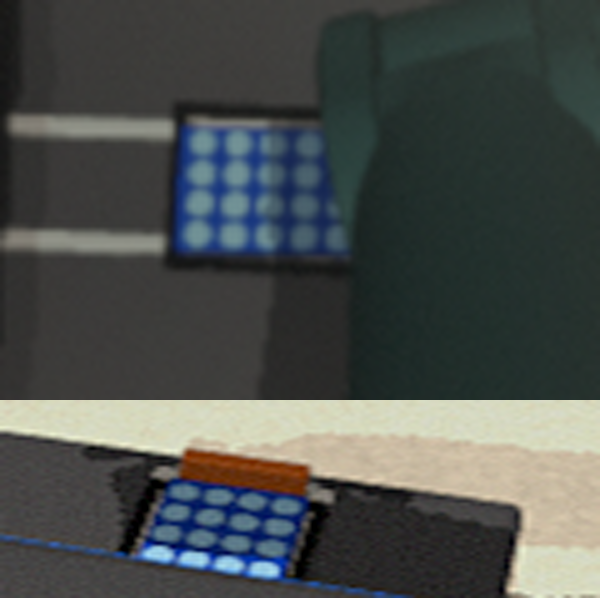

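The cassette sits inside the rim in both views, and the orange tab is clear. Next I close the fingers and come down in front of the tab.

move_arm --rows '[{"fingers": 0, "dx": -0.0013, "dy": -0.0105, "dz": 0.02, "ax": 0, "ay": 0, "az": 0}, {"fingers": 0, "dx": -0.0013, "dy": -0.0105, "dz": 0.04, "ax": 0, "ay": 0, "az": 0}, {"fingers": 0, "dx": -0.0013, "dy": -0.0105, "dz": 0.06, "ax": 0, "ay": 0, "az": 0.2}, {"fingers": 0, "dx": -0.0013, "dy": -0.0105, "dz": 0.075, "ax": 0, "ay": 0, "az": 0.2}, {"fingers": 0, "dx": -0.0013, "dy": -0.0105, "dz": 0.075, "ax": 0, "ay": 0, "az": 0.2}]'

```text
t: 7.45
tool_pos: [486.6, -34.0, 240.9]
ee_rot: [180.0, 0.2, -2.0]
wrist_force: [0.2, 0.3, 0.6]
width: 0.3
```

```bash
python3 go.py 488.1 -35 231 -1.95
```

```text
t 7.45 [486.6 -34.  240.9] [179.99   0.2   -2.02] F [0.2 0.3 0.6] w 0.3
d [0.0015 0.001  0.0099] a [ 0.01  0.2  -0.07]
```

move_arm --rows '[{"fingers": 0, "dx": 0.0015, "dy": 0.001, "dz": 0.005, "ax": 0, "ay": 0, "az": 0}, {"fingers": 0, "dx": 0.0015, "dy": 0.001, "dz": 0.01, "ax": 0, "ay": 0, "az": 0}, {"fingers": 0, "dx": 0.0015, "dy": -0.01, "dz": 0.01, "ax": 0, "ay": 0, "az": 0}, {"fingers": 0, "dx": 0.0015, "dy": -0.025, "dz": 0.01, "ax": 0, "ay": 0, "az": 0}, {"fingers": 0, "dx": 0.0015, "dy": -0.03, "dz": 0.01, "ax": 0, "ay": 0, "az": 0}]'

```text
t: 7.95
tool_pos: [490.2, -2.7, 232.5]
ee_rot: [-180.0, -0.1, -1.9]
wrist_force: [1.0, -2.3, 0.5]
width: 0.2
```

move_arm --rows '[{"fingers": 0, "dx": 0, "dy": -0.005, "dz": 0, "ax": 0, "ay": 0, "az": 0}, {"fingers": 0, "dx": 0, "dy": -0.012, "dz": 0, "ax": 0, "ay": 0, "az": 0}, {"fingers": 0, "dx": 0, "dy": -0.02, "dz": 0, "ax": 0, "ay": 0, "az": 0}, {"fingers": 0, "dx": 0, "dy": -0.028, "dz": 0, "ax": 0, "ay": 0, "az": 0}, {"fingers": 0, "dx": 0, "dy": -0.036, "dz": 0, "ax": 0, "ay": 0, "az": 0}]'

```text
t: 8.45
tool_pos: [491.3, 32.0, 232.1]
ee_rot: [180.0, -0.0, -2.1]
wrist_force: [1.6, -3.0, 1.5]
width: 0.2
```

```bash
python3 go.py 491.9 80 231 -1.95
```

```text
t 8.45 [491.3  32.  232.1] [ 1.7999e+02 -2.0000e-02 -2.0700e+00] F [ 1.6 -3.   1.5] w 0.2
d [-0.0011 -0.048   0.0011] a [ 0.01 -0.02 -0.12]
```

The stage is moving, with about 3 N of friction. I keep pushing.

move_arm --rows '[{"fingers": 0, "dx": -0.0002, "dy": -0.009, "dz": 0, "ax": 0, "ay": 0, "az": 0}, {"fingers": 0, "dx": -0.0005, "dy": -0.019, "dz": 0, "ax": 0, "ay": 0, "az": 0}, {"fingers": 0, "dx": -0.0007, "dy": -0.029, "dz": 0, "ax": 0, "ay": 0, "az": 0}, {"fingers": 0, "dx": -0.001, "dy": -0.039, "dz": 0, "ax": 0, "ay": 0, "az": 0}, {"fingers": 0, "dx": -0.001, "dy": -0.048, "dz": 0, "ax": 0, "ay": 0, "az": 0}]'

```text
t: 8.95
tool_pos: [491.8, 80.6, 231.9]
ee_rot: [-180.0, 0.0, -2.0]
wrist_force: [2.8, -3.0, 0.6]
width: 0.1
```

move_arm --rows '[{"fingers": 0, "dx": 0, "dy": -0.004, "dz": 0, "ax": 0, "ay": 0, "az": 0}, {"fingers": 0, "dx": 0, "dy": -0.007, "dz": 0, "ax": 0, "ay": 0, "az": 0}, {"fingers": 0, "dx": 0, "dy": -0.01, "dz": 0, "ax": 0, "ay": 0, "az": 0}, {"fingers": 0, "dx": 0, "dy": -0.013, "dz": 0, "ax": 0, "ay": 0, "az": 0}, {"fingers": 0, "dx": 0, "dy": -0.016, "dz": 0, "ax": 0, "ay": 0, "az": 0}]'

```text
t: 9.45
tool_pos: [492.2, 95.3, 231.9]
ee_rot: [180.0, 0.0, -2.1]
wrist_force: [1.0, -3.7, -0.1]
width: -0.1
```

```bash
python3 go.py 492.9 102 231 -1.95
```

```text
t 9.45 [492.2  95.3 231.9] [ 1.7997e+02  4.0000e-02 -2.0900e+00] F [ 1.  -3.7 -0.1] w -0.1
d [ 0.0004 -0.0067  0.0009] a [ 0.03  0.04 -0.14]
```

move_arm --rows '[{"fingers": 0, "dx": 0, "dy": -0.002, "dz": 0, "ax": 0, "ay": 0, "az": 0}, {"fingers": 0, "dx": 0, "dy": -0.004, "dz": 0, "ax": 0, "ay": 0, "az": 0}, {"fingers": 0, "dx": 0, "dy": -0.006, "dz": 0, "ax": 0, "ay": 0, "az": 0}, {"fingers": 0, "dx": 0, "dy": -0.007, "dz": 0, "ax": 0, "ay": 0, "az": 0}]'

```text
t: 9.85
tool_pos: [492.5, 102.7, 231.9]
ee_rot: [180.0, 0.0, -2.0]
wrist_force: [1.2, -1.9, -0.7]
width: -0.1
```

```bash
python3 go.py 492.9 105 231 -1.95
```

```text
t 9.85 [492.5 102.7 231.9] [ 1.7999e+02  3.0000e-02 -2.0400e+00] F [ 1.2 -1.9 -0.7] w -0.1
d [ 0.0003 -0.0023  0.0009] a [ 0.01  0.03 -0.09]
```

move_arm --rows '[{"fingers": 0, "dx": 0, "dy": -0.0015, "dz": 0, "ax": 0, "ay": 0, "az": 0}, {"fingers": 0, "dx": 0, "dy": -0.003, "dz": 0, "ax": 0, "ay": 0, "az": 0}, {"fingers": 0, "dx": 0, "dy": -0.004, "dz": 0, "ax": 0, "ay": 0, "az": 0}, {"fingers": 0, "dx": 0, "dy": -0.004, "dz": 0, "ax": 0, "ay": 0, "az": 0}]'

```text
t: 10.25
tool_pos: [492.6, 105.4, 231.9]
ee_rot: [179.9, 0.1, -2.1]
wrist_force: [0.5, -5.9, 0.7]
width: -0.1
```

```bash
python3 go.py 492.9 105 231 -1.95
```

```text
t 10.25 [492.6 105.4 231.9] [ 1.7988e+02  7.0000e-02 -2.1200e+00] F [ 0.5 -5.9  0.7] w -0.1
d [0.0003 0.0004 0.0009] a [ 0.12  0.07 -0.17]
```

move_arm --rows '[{"fingers": 0, "dx": 0, "dy": -0.001, "dz": 0, "ax": 0, "ay": 0, "az": 0}, {"fingers": 0, "dx": 0, "dy": -0.002, "dz": 0, "ax": 0, "ay": 0, "az": 0}, {"fingers": 0, "dx": 0, "dy": -0.002, "dz": 0, "ax": 0, "ay": 0, "az": 0}, {"fingers": 0, "dx": 0, "dy": -0.002, "dz": 0, "ax": 0, "ay": 0, "az": 0}]'

```text
t: 10.65
tool_pos: [492.8, 105.8, 232.0]
ee_rot: [179.7, 0.1, -2.2]
wrist_force: [1.1, -8.5, 1.6]
width: 0.1
```

```bash
python3 go.py 492.9 105 231 -1.95
```

```text
t 10.65 [492.8 105.8 232. ] [ 1.7974e+02  1.1000e-01 -2.2200e+00] F [ 1.1 -8.5  1.6] w 0.1
d [0.0002 0.0008 0.001 ] a [ 0.26  0.11 -0.26]
```

move_arm --rows '[{"fingers": 0, "dx": 0, "dy": -0.002, "dz": 0, "ax": 0, "ay": 0, "az": 0}, {"fingers": 0, "dx": 0, "dy": -0.004, "dz": 0, "ax": 0, "ay": 0, "az": 0}, {"fingers": 0, "dx": 0, "dy": -0.004, "dz": 0, "ax": 0, "ay": 0, "az": 0}, {"fingers": 0, "dx": 0, "dy": -0.004, "dz": 0, "ax": 0, "ay": 0, "az": 0}]'

```text
t: 11.05
tool_pos: [493.0, 106.7, 232.0]
ee_rot: [179.5, 0.2, -2.4]
wrist_force: [1.3, -14.9, 3.5]
width: 0.3
```

move_arm --rows '[{"fingers": 0, "dx": 0, "dy": 0.006, "dz": 0, "ax": 0, "ay": 0, "az": 0}, {"fingers": 0, "dx": 0, "dy": 0.03, "dz": 0, "ax": 0, "ay": 0, "az": 0}, {"fingers": 0, "dx": 0, "dy": 0.065, "dz": -0.03, "ax": 0, "ay": 0, "az": 0}, {"fingers": 0, "dx": 0, "dy": 0.11, "dz": -0.045, "ax": 0, "ay": 0, "az": 0}, {"fingers": 0, "dx": 0, "dy": 0.155, "dz": -0.05, "ax": 0, "ay": 0, "az": 0}]'

```text
t: 11.55
tool_pos: [488.2, -42.0, 283.6]
ee_rot: [-179.9, -0.2, -1.9]
wrist_force: [0.9, -0.1, 0.7]
width: -0.2
```

move_arm --rows '[{"fingers": 0, "dx": 0, "dy": 0.04, "dz": 0, "ax": 0, "ay": 0, "az": 0}, {"fingers": 0, "dx": 0, "dy": 0.085, "dz": 0, "ax": 0, "ay": 0, "az": 0}, {"fingers": 0, "dx": 0, "dy": 0.13, "dz": 0, "ax": 0, "ay": 0, "az": 0}, {"fingers": 0, "dx": 0, "dy": 0.17, "dz": 0, "ax": 0, "ay": 0, "az": 0}, {"fingers": 0, "dx": 0, "dy": 0.2, "dz": 0, "ax": 0, "ay": 0, "az": 0}]'

```text
t: 12.05
tool_pos: [480.4, -244.2, 282.1]
ee_rot: [-180.0, -0.1, -2.1]
wrist_force: [0.5, -0.4, 0.6]
width: 0.2
```

```bash
python3 go.py 490.8 -364 265 -1.95;python3 - <<'E'
from m import *
c=cam('top'); np.savez('t3.npz',**c)
t=blob(c,(3,130,80),(16,255,255),(180,270,262,330)); r=rect(c,t,77);print('tab',r)
pc=cloud(c); hsv=cv2.cvtColor(c['img'],cv2.COLOR_RGB2HSV)
b=blob(c,(95,70,50),(125,255,255),(158,270,245,330)); print('blue',rect(c,b,77),cv2.boundingRect(b))
A=cv2.resize(c['img'][230:350,90:270,::-1],None,fx=4,fy=4,interpolation=2); cv2.imwrite('pics/g5.png',A)
E
```

```text
t 12.05 [ 480.4 -244.2  282.1] [-1.7997e+02 -9.0000e-02 -2.1300e+00] F [ 0.5 -0.4  0.6] w 0.2
d [0.0148 0.1194 0.017 ] a [-0.03 -0.09 -0.18]
tab [492.7 119.   12.9  49.2 178.1]
blue [492.9 167.5  53.3  65.3  89.9] (159, 284, 32, 26)
```

View pics/g5.png

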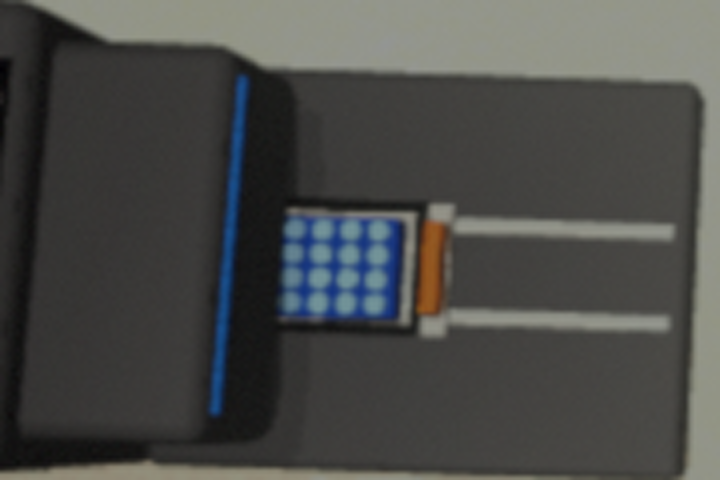

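The stage is home: the tab moved 109 mm in the top view, it pushed back with about 15 N at the stop, and the cassette is still in the pocket. On to the button.

move_arm --rows '[{"fingers": 0, "dx": 0.005, "dy": 0.04, "dz": 0, "ax": 0, "ay": 0, "az": 0}, {"fingers": 0, "dx": 0.011, "dy": 0.085, "dz": 0, "ax": 0, "ay": 0, "az": 0}, {"fingers": 0, "dx": 0.0148, "dy": 0.1195, "dz": 0.01, "ax": 0, "ay": 0, "az": 0}, {"fingers": 0, "dx": 0.0148, "dy": 0.1195, "dz": 0.02, "ax": 0, "ay": 0, "az": 0}, {"fingers": 0, "dx": 0.0148, "dy": 0.1195, "dz": 0.022, "ax": 0, "ay": 0, "az": 0}]'

```text
t: 12.6
tool_pos: [490.7, -361.7, 258.7]
ee_rot: [-179.9, 0.1, -2.1]
wrist_force: [-0.4, 0.7, -0.1]
width: 0.1
```

move_arm --rows '[{"fingers": 0, "dx": 0, "dy": 0, "dz": 0.002, "ax": 0, "ay": 0, "az": 0}, {"fingers": 0, "dx": 0, "dy": 0, "dz": 0.004, "ax": 0, "ay": 0, "az": 0}, {"fingers": 0, "dx": 0, "dy": 0, "dz": 0.004, "ax": 0, "ay": 0, "az": 0}, {"fingers": 0, "dx": 0, "dy": 0, "dz": 0.004, "ax": 0, "ay": 0, "az": 0}]'

```text
t: 13.0
tool_pos: [491.2, -361.3, 256.3]
ee_rot: [-180.0, -0.0, -2.0]
wrist_force: [-0.9, -0.3, 0.5]
width: -0.2
```

```bash
python3 go.py 490.8 -364 246 -1.95;python3 - <<'E'
from h import *
c=cam('side'); cv2.imwrite('pics/g6.png',cv2.resize(c['img'][170:260,320:460,::-1],None,fx=5,fy=5,interpolation=2))
E
```

```text
t 13.0 [ 491.2 -361.3  256.3] [-1.80e+02 -2.00e-02 -1.97e+00] F [-0.9 -0.3  0.5] w -0.2
d [-0.0003  0.0027  0.0103] a [-0.   -0.02 -0.02]
```

View pics/g6.png

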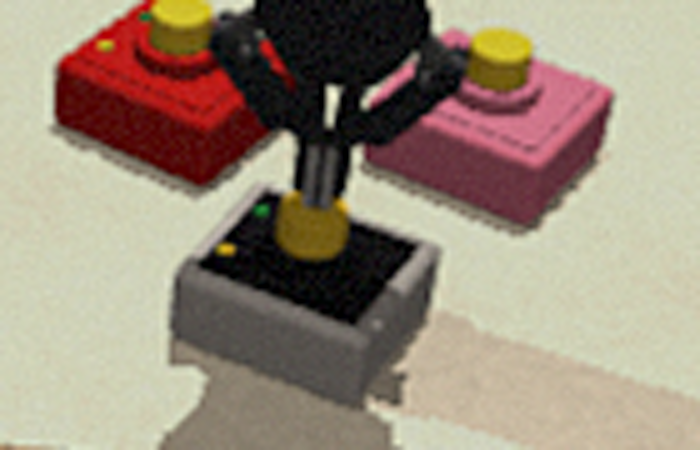

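The fingers are right over the grey console's yellow button (crop px 315,210). I press down in small steps.

move_arm --rows '[{"fingers": 0, "dx": 0, "dy": 0.002, "dz": 0.004, "ax": 0, "ay": 0, "az": 0}, {"fingers": 0, "dx": 0, "dy": 0.002, "dz": 0.008, "ax": 0, "ay": 0, "az": 0}, {"fingers": 0, "dx": 0, "dy": 0.002, "dz": 0.009, "ax": 0, "ay": 0, "az": 0}, {"fingers": 0, "dx": 0, "dy": 0.002, "dz": 0.009, "ax": 0, "ay": 0, "az": 0}]'

```text
t: 13.45
tool_pos: [491.0, -364.6, 247.3]
ee_rot: [180.0, -0.0, -2.1]
wrist_force: [0.2, 0.6, 5.3]
width: -0.3
```

move_arm --rows '[{"fingers": 0, "dx": 0, "dy": 0, "dz": 0.001, "ax": 0, "ay": 0, "az": 0}, {"fingers": 0, "dx": 0, "dy": 0, "dz": 0.002, "ax": 0, "ay": 0, "az": 0}, {"fingers": 0, "dx": 0, "dy": 0, "dz": 0.002, "ax": 0, "ay": 0, "az": 0}]'

```text
t: 13.75
tool_pos: [491.0, -364.6, 245.6]
ee_rot: [180.0, -0.0, -2.1]
wrist_force: [-1.0, -0.5, 6.4]
width: -0.4
```

move_arm --rows '[{"fingers": 0, "dx": 0, "dy": 0, "dz": 0.001, "ax": 0, "ay": 0, "az": 0}, {"fingers": 0, "dx": 0, "dy": 0, "dz": 0.002, "ax": 0, "ay": 0, "az": 0}, {"fingers": 0, "dx": 0, "dy": 0, "dz": 0.002, "ax": 0, "ay": 0, "az": 0}]'

```text
t: 14.05
tool_pos: [491.0, -364.6, 243.8]
ee_rot: [179.9, -0.0, -2.1]
wrist_force: [-0.7, -0.4, 6.8]
width: 0.4
```

```bash
python3 go.py 490.8 -364 238 -1.95
```

```text
t 14.05 [ 491.  -364.6  243.8] [ 1.7995e+02 -5.0000e-02 -2.0700e+00] F [-0.7 -0.4  6.8] w 0.4
d [-0.0003 -0.0006  0.0058] a [ 0.05 -0.05 -0.12]
```

Force rose earlier than the nominal height predicts (246), so I back off in small steps to find the true contact height.

move_arm --rows '[{"fingers": 0, "dx": 0, "dy": 0, "dz": -0.003, "ax": 0, "ay": 0, "az": 0}, {"fingers": 0, "dx": 0, "dy": 0, "dz": -0.0045, "ax": 0, "ay": 0, "az": 0}, {"fingers": 0, "dx": 0, "dy": 0, "dz": -0.0045, "ax": 0, "ay": 0, "az": 0}]'

```text
t: 14.35
tool_pos: [491.0, -364.6, 248.2]
ee_rot: [179.9, -0.1, -2.1]
wrist_force: [0.2, -1.0, 4.9]
width: 0.2
```

move_arm --rows '[{"fingers": 0, "dx": 0, "dy": 0, "dz": -0.001, "ax": 0, "ay": 0, "az": 0}, {"fingers": 0, "dx": 0, "dy": 0, "dz": -0.001, "ax": 0, "ay": 0, "az": 0}]'

```text
t: 14.55
tool_pos: [491.0, -364.6, 248.8]
ee_rot: [180.0, -0.1, -2.1]
wrist_force: [0.4, -1.5, 4.3]
width: 0.3
```

move_arm --rows '[{"fingers": 0, "dx": 0, "dy": 0, "dz": -0.001, "ax": 0, "ay": 0, "az": 0}, {"fingers": 0, "dx": 0, "dy": 0, "dz": -0.001, "ax": 0, "ay": 0, "az": 0}]'

```text
t: 14.75
tool_pos: [491.0, -364.6, 249.7]
ee_rot: [180.0, -0.0, -2.1]
wrist_force: [0.2, -1.8, 4.1]
width: -0.1
```

move_arm --rows '[{"fingers": 0, "dx": 0, "dy": 0, "dz": -0.001, "ax": 0, "ay": 0, "az": 0}, {"fingers": 0, "dx": 0, "dy": 0, "dz": -0.001, "ax": 0, "ay": 0, "az": 0}]'

```text
t: 14.95
tool_pos: [490.9, -364.4, 250.5]
ee_rot: [180.0, -0.0, -2.1]
wrist_force: [0.9, -0.8, 4.0]
width: 0.2
```

move_arm --rows '[{"fingers": 0, "dx": 0, "dy": 0, "dz": -0.002, "ax": 0, "ay": 0, "az": 0}, {"fingers": 0, "dx": 0, "dy": 0, "dz": -0.002, "ax": 0, "ay": 0, "az": 0}]'

```text
t: 15.15
tool_pos: [490.1, -363.5, 251.9]
ee_rot: [-179.9, 0.1, -2.0]
wrist_force: [-0.2, 0.7, -0.2]
width: -0.2
```

Contact is at TCP z≈250.7, so half travel is ≈242.7. I press to there.

move_arm --rows '[{"fingers": 0, "dx": 0, "dy": 0, "dz": 0.002, "ax": 0, "ay": 0, "az": 0}, {"fingers": 0, "dx": 0, "dy": 0, "dz": 0.004, "ax": 0, "ay": 0, "az": 0}, {"fingers": 0, "dx": 0, "dy": 0, "dz": 0.006, "ax": 0, "ay": 0, "az": 0}, {"fingers": 0, "dx": 0, "dy": 0, "dz": 0.008, "ax": 0, "ay": 0, "az": 0}, {"fingers": 0, "dx": 0, "dy": 0, "dz": 0.009, "ax": 0, "ay": 0, "az": 0}]'

```text
t: 15.65
tool_pos: [490.4, -363.6, 243.5]
ee_rot: [-179.9, 0.1, -2.0]
wrist_force: [-1.7, 1.9, 6.8]
width: 0.0
```

move_arm --rows '[{"fingers": 0, "dx": 0, "dy": 0, "dz": 0, "ax": 0, "ay": 0, "az": 0}, {"fingers": 0, "dx": 0, "dy": 0, "dz": 0, "ax": 0, "ay": 0, "az": 0}, {"fingers": 0, "dx": 0, "dy": 0, "dz": 0, "ax": 0, "ay": 0, "az": 0}]'

```text
t: 15.95
tool_pos: [490.4, -363.6, 243.7]
ee_rot: [-180.0, 0.1, -2.0]
wrist_force: [-2.5, 1.6, 7.2]
width: 0.2
```

```bash
python3 go.py 490.8 -364.4 242.7 -1.95
```

```text
t 15.95 [ 490.4 -363.6  243.7] [-1.7995e+02  1.0000e-01 -2.0400e+00] F [-2.5  1.6  7.2] w 0.2
d [0.0005 0.0008 0.001 ] a [-0.05  0.1  -0.09]
```

move_arm --rows '[{"fingers": 0, "dx": 0, "dy": 0, "dz": 0.001, "ax": 0, "ay": 0, "az": 0}, {"fingers": 0, "dx": 0, "dy": 0, "dz": 0.001, "ax": 0, "ay": 0, "az": 0}, {"fingers": 0, "dx": 0, "dy": 0, "dz": 0.001, "ax": 0, "ay": 0, "az": 0}, {"fingers": 0, "dx": 0, "dy": 0, "dz": 0.001, "ax": 0, "ay": 0, "az": 0}, {"fingers": 0, "dx": 0, "dy": 0, "dz": 0.001, "ax": 0, "ay": 0, "az": 0}]'

```text
t: 16.45
tool_pos: [490.4, -363.6, 242.8]
ee_rot: [-180.0, 0.1, -2.0]
wrist_force: [-1.3, 2.1, 8.4]
width: -0.2
```

```bash
python3 - <<'E'
from m import *
F=[]
for i in range(8):
    c=cam('side' if i else 'top'); o=robot.get_obs(); F.append([*o['wrist_force'],o['tool_pos'][2]])
    if i==0:
        t=blob(c,(3,130,80),(16,255,255),(180,270,262,330)); print('tab',rect(c,t,77))
        b=blob(c,(95,70,50),(125,255,255),(158,270,245,330)); print('blue',rect(c,b,77))
print(np.mean(F,0).round(2),np.std(F,0).round(2))
pc=cloud(c); hsv=cv2.cvtColor(c['img'],cv2.COLOR_RGB2HSV); m=cv2.inRange(hsv,(22,120,80),(36,255,255))>0
d=np.hypot(pc[...,0]-491,pc[...,1]+364.5)<25; p=pc[m&d]; print(len(p),np.percentile(p[:,2],[50,90,97]).round(1))
c0=dict(np.load('side0.npz')); pc=cloud(c0); hsv=cv2.cvtColor(c0['img'],cv2.COLOR_RGB2HSV); m=cv2.inRange(hsv,(22,120,80),(36,255,255))>0
d=np.hypot(pc[...,0]-491,pc[...,1]+364.5)<25; p=pc[m&d]; print('start',len(p),np.percentile(p[:,2],[50,90,97]).round(1))
A=np.hstack([cv2.resize(k['img'][170:260,340:430,::-1],None,fx=4.4,fy=4.4,interpolation=2) for k in(c0,c)]); cv2.imwrite('pics/g7.png',A)
E
```

```text
tab [492.7 119.1  12.9  49.2 178.3]
blue [492.9 167.5  53.3  65.3  89.9]
[ -2.21   2.31   7.05 242.82] [0.52 0.5  0.48 0.01]
81 [67.8 70.6 71.5]
start 158 [75.6 78.8 79.9]
```

View pics/g7.png

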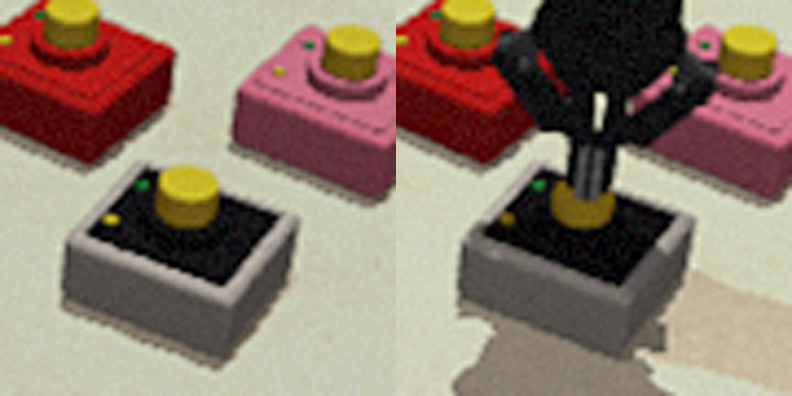

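All three estimates lie inside the 5.5–10.5 mm window: 7.9 mm from contact height, about 8 mm from camera depth and 6.6 mm from force. I hand in while holding.

```bash
python3 -c "
from bench import robot
print(robot.finish_job()); o=robot.get_obs(); print(o['t'],o['tool_pos'],o['wrist_force'])"
```

```text
the job is handed in; nothing more can be done
None
the job is handed in; nothing more can be done
```

I laid the blue cassette in the pocket, pushed the stage home by its tab, and handed the job in at about 17 s (limit 51 s). The grey console's yellow button was still held down. The hand-in gives no verdict, so these are my own last checks:

- **Cassette:** it was seated when released, with contact at the predicted height and its top at about 77.5 mm. After the push, the top view put it within about 1.5 mm of the pocket centre along the slide. The hood hides half of it there.
- **Stage:** the tab moved about 109 mm in the top view and pushed back with about 15 N at the stop. It had not moved in the last picture.
- **Button:** it was held for about 0.9 s before hand-in, and all three estimates fall in the 5.5–10.5 mm window, though they disagree slightly:
  - 7.9 mm from the contact height
  - about 8 mm from the change in camera depth
  - about 6.6 mm from the mean push of 7.05 N

The fingers met the button about 4.5 mm higher than the stated dimensions implied, so I took the half-travel point from the contact I measured. About 3 N of sideways force also remained at the wrist while pressing.

The arm's path stayed clear of the tan cassette, the jar and the tip box. I did not re-measure their positions at the end.

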